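# Rock the tray lids on the surface plate and quarantine the warped one

## Task

One of the three steel tray lids lying on the dark surface plate is warped: find it by pressing down near the corners of the lids where they lie, and hold the one that rocks tipped for a moment. Then slide that lid, without lifting it, onto the middle of the depth of the bare aluminium ledge joined to the plate, square to the ledge and wholly clear of the plate. Leave the sound lids where they are and do not knock over or push aside any of the other things.

Things in the scene. Friction and masses are not known exactly. Their poses are not given: they have to be found in the camera images.
- plate: Fixed dark surface plate on which the three lids lie side by side, 180 mm (its x) by 420 mm (its y), top face 30 mm above the table. Origin: centre of its underside; z up.
- ledge: Fixed bare aluminium quarantine ledge along one long edge of the plate, near or far side; centres 160 mm apart. 140 mm across (its x) by 420 mm (its y), axes parallel to the plate's. Top flush with the plate's (0.5 mm lower), so lids slide straight on; its two ends have cheeks 8 mm thick, 20 mm high; no stop on the outer edge. Origin: centre of its underside.
- tray: Fixed grey plastic accessory tray along the plate's other long edge, 140 x 420 mm, with a raised lip 5 mm thick and 12 mm above the plate all round. Not for lids. Origin: centre of its underside.
- lid_1: One of three look-alike steel tray lids, 0.25 kg: slab 100 mm long (x), 75 mm wide (y), 8 mm thick, spanning 6 to 14 mm above the surface it lies on; centred on top a button 28 mm across, 2.5 mm high; four 12 mm square corner feet centred 43 mm (x), 30.5 mm (y) from the middle. A sound lid stands on all four and does not give when pressed. Origin: centre of underside, at foot soles; z up.
- lid_2: Lid like lid_1, same size and origin. Any of the three may be the warped one: it rests level on three feet, the fourth being 5 mm short. A press of 3 N near that corner (which drops 5 mm), or close to the middle of either edge meeting there (it drops 1.5 to 2.5 mm), tips it about 0.1 rad until that foot touches; let go, it falls back level. A press elsewhere does nothing.
- lid_3: Lid like lid_1, same size and origin, as likely to be the warped one. All lids lie with their x across the plate, within 0.2 rad, the three side by side about 140 mm apart, lid mass and friction varying by some 30 percent.
- vial: Amber glass vial standing upright between two lids, 18 mm across, 45 mm tall. Bystander. Origin: centre of its base.
- weight: Small brass knobbed weight standing between two lids, 18 mm across, 36 mm tall. Bystander. Origin: centre of its base.
- jar: Small white jar standing on the ledge, 22 mm across, 40 mm tall. Bystander. Origin: centre of its base.
- block: Steel gauge block standing upright on the ledge, 16 x 16 x 35 mm. Bystander. Origin: centre of its base.
- syringe: Capped syringe lying in the lipped tray, about 120 mm long, 15 mm thick. Bystander. Origin: below the middle of its barrel; x along it.
- feeler: Flat dark feeler-gauge case lying in the lipped tray, 30 x 100 x 12 mm. Bystander. Origin: centre of its underside.
Things that resemble listed ones, but are neither listed nor needed, are in the scene too. Leave any brown or red look-alike of the lid_1 alone.

How it is judged:
By the outcome, as a careful person would: the job done as asked, in the order asked, and still so for the second after the job is handed in, with the robot touching nothing.
It also fails if it takes over 54 s, if anything falls off the work surface, if the arm or the gripper's body presses on something with over 40 N, if the wrist force passes 120 N, or if a joint passes its speed limit or range.

## Robot

A 6-joint arm with a two-finger parallel gripper is mounted at the origin on the work surface. World frame = base frame: x ahead of the robot, y to its left, z up, the work surface at z = 0. Lengths are in m, angles in degrees, forces in N, time in s.
With the tool pointing down it reaches from about 0.375 to 0.925 m from the base axis. Payload 5.7 kg.
Tool frame: the origin (TCP) lies at the very end of the fingers, on their centre line; the grasp point (between the pads) lies 19 mm behind it; z points along the fingers, y is the line along which they close (so a half turn about z gives the same grasp; the last joint's range is limited). The gripper opens to 88 mm and grips with 3 to 60 N. Pads are 20 mm wide; open, the fingers measure 115 mm over their backs; the gripper's body (75 mm by 178 mm) begins 61 mm behind the grasp point.
Start: joints at [-81.251, 20.558, 86.54, -0, 72.909, -6.595], TCP at [0.159, -0.579, 0.223] pointing down, gripper open.
Joint ranges: [-170.27, 170.27], [-57.76, 135], [12.27, 136.19], [-55.21, 235.2], [11.17, 155.16], [-170.74, 170.74]. Speed limits (degrees/s): [136.94, 136.94, 180, 180, 180, 180].

## Interface

Orientations are given as a 3x3 rotation matrix whose columns are the frame's x, y, z axes.
In Python, from station import env gives the robot as it stands.
- The arm moves only by the tool send_rows, never from a script. Its argument "increments" is a list of rows, each an object of numbers: "grip": the closure, from 0 (fully open) to 1 (shut); "dx", "dy", "dz": the shift along the tool's x, y, z in cm; "ax", "ay", "az": the turn, a rotation vector about the tool's x, y, z in rad. A call has 1 to 8 rows; each row shifts and turns the commanded pose from where the row before left it, along the tool's axes as they then stand; what a row does not reach is not made up. A row lasts 1/10 s, in which the tool goes at most 50 mm and 8.59 degrees, less where a joint would pass 70% of its speed; a pose out of reach is approached as far as the arm can. A call is refused whole if a number of a shift passes 5 or a number of a turn 0.15, either way. A call with a gripper value outside its range is refused whole. The fingers move at their own pace and stop on an object; "squeeze" is the grip in N (left out, the last holds). Time passes only in rows, so rows that do not move let the fingers close. It gives the time, the measured TCP pose, the force, the opening and the grip force at its end, in the units of the state.
- env.observe(): the state, without advancing time (a new reading comes with each control period).
- env.camera(name): name is "side" or "top"; returns (picture, depth): 420x560x3 uint8, blue, green, red; 420x560 float32, m along the optical axis (not along the pixel's ray), 0 where there is no reading.
- env.camera_model(name): a dict with "mtx" (3x3 intrinsics, pixels), "distortion" ([k1, k2, p1, p2, k3] as OpenCV has them; the pictures are not rectified), "R" (3x3) and "t" (3): a world point X has camera coordinates R X + t. Camera axes: x right, y down, z forward; pixel columns grow to the right and rows downward; lengths in m; the calibration is good to about 2 mm. A picture is of the moment at which its call begins. camera_model takes no time and is no camera call.
- env.job_done(): hands the job in; it is judged then, once.
The state is a dict: "time_s": time; "joints": joint angles; "dq": joint speeds; "joint_efforts": joint torques, N m; "eef_pos": TCP position; "orientation": TCP orientation; "force": force on the tool from outside, world axes, zero at the start; "wrist_torque": the same for the moment, N m; "width": finger opening in m; "grasp_force": force on a finger pad.
Only numpy, scipy, OpenCV 4.12 (cv2) and the standard library are available. Lean on these libraries where they do the work, as an engineer would, in place of code of your own. Each camera call takes 0.05 s, during which the arm holds its last target. There are 200 camera calls.

## Working session

There is one attempt and no reset: what is moved stays moved. The work goes in short steps, Python scripts to look and compute and a tool call to move; the robot and the scene stay as the last step left them, time stands still between calls to the robot, and variables do not carry over. Pictures are saved under pics/ and viewed, at most 10 in all, crops included, and the job is handed in when it is done.

Besides the shell and the picture viewer there is one more tool, called as a command line: name --argument value ..., lists and objects as JSON in quotes. send_rows: Moves the arm, as the interface text tells. Its arguments: {"type":"object","properties":{"increments":{"type":"array","items":{"type":"object","properties":{"grip":{"type":"number"},"dx":{"type":"number"},"dy":{"type":"number"},"dz":{"type":"number"},"ax":{"type":"number"},"ay":{"type":"number"},"az":{"type":"number"}}}},"squeeze":{"type":"number"}},"required":["increments"]}

```bash
ls; mkdir -p pics; python3 - <<'E'
from station import env
import cv2,numpy as np
s=env.observe();print(s)
for n in("top","side"):
    p,d=env.camera(n);cv2.imwrite(f"pics/{n}0.png",p);np.save(f"{n}d.npy",d);m=env.camera_model(n);print(n,{k:np.round(v,4).tolist() for k,v in m.items()})
E
```

```text
pics
{'time_s': 0.0, 'joints': array([-8.12500447e+01,  2.05996957e+01,  8.65965031e+01, -5.83908686e-04,
        7.29090253e+01, -6.59504664e+00]), 'dq': array([-0.04007261,  0.00760328, -0.02149914,  0.03674155, -0.11327001,
        0.04034757]), 'joint_efforts': array([ 1.36559047e-03, -5.15377378e+01, -2.70724475e+01,  6.78903563e-02,
        3.51777859e-02, -1.15193666e-04]), 'eef_pos': array([ 0.15866109, -0.5779433 ,  0.2218078 ]), 'orientation': array([[ 9.64349101e-01,  2.64633196e-01, -2.89001600e-04],
       [ 2.64633278e-01, -9.64347416e-01,  1.81364887e-03],
       [ 2.01253752e-04, -1.82547010e-03, -9.99998314e-01]]), 'force': array([-0.639501  , -0.17183764,  0.45828825]), 'wrist_torque': array([-0.01241643,  0.0028023 ,  0.01485316]), 'grasp_force': 0.0, 'width': 0.08794899094911517}
top {'mtx': [[384.3254, 0.0, 275.9799], [0.0, 384.3254, 208.4669], [0.0, 0.0, 1.0]], 'distortion': [-0.036, 0.0, 0.0, 0.0, 0.0], 'R': [[-0.0145, -0.9992, -0.0379], [-0.988, 0.0202, -0.1531], [0.1538, 0.0352, -0.9875]], 't': [-0.0151, 0.546, 0.7295]}
side {'mtx': [[413.472, 0.0, 276.5682], [0.0, 413.472, 205.2383], [0.0, 0.0, 1.0]], 'distortion': [0.0375, 0.0, 0.0, 0.0, 0.0], 'R': [[0.913, -0.4079, 0.0056], [-0.2061, -0.4732, -0.8565], [0.352, 0.7808, -0.5161]], 't': [-0.5328, 0.1631, 0.701]}
```

View pics/top0.png

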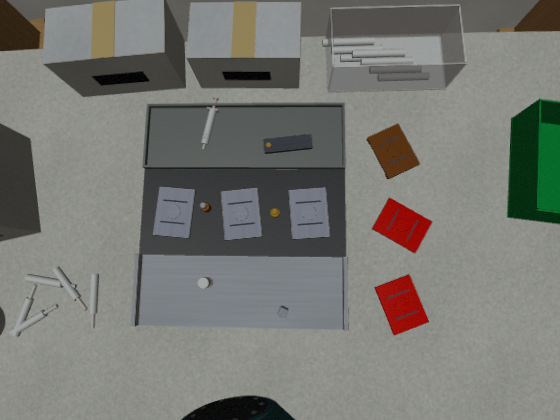

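View pics/side0.png

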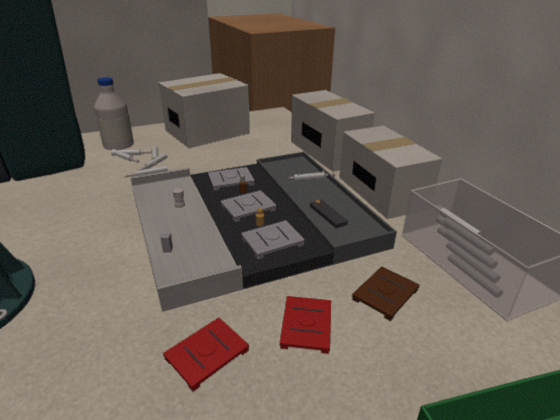

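The ledge is on the robot's side, at top-view rows 255-327. The lids are at top pixels (174,212), (241,214) and (309,213), with the vial at (205,207), weight (275,212), jar (204,283) and block (283,312). Next I'll measure these positions.

```bash
cat > h.py <<'E'
from station import env
import cv2,numpy as np
def ray(n,px,z):
    m=env.camera_model(n);px=np.asarray(px,float).reshape(-1,1,2)
    u=cv2.undistortPoints(px,np.array(m["mtx"]),np.array(m["distortion"])).reshape(-1,2)
    R=np.array(m["R"]);t=np.array(m["t"]);C=-R.T@t
    d=np.c_[u,np.ones(len(u))]@R
    return (C+d*((z-C[2])/d[:,2])[:,None])[:,:2]
def lids(p,roi=(140,350,165,330)):
    x0,x1,y0,y1=roi;g=cv2.cvtColor(p,cv2.COLOR_BGR2GRAY)
    k=np.zeros_like(g);k[y0:y1,x0:x1]=(g[y0:y1,x0:x1]>95)*255
    k=cv2.morphologyEx(k,cv2.MORPH_OPEN,np.ones((7,7)))
    c,_=cv2.findContours(k,0,1)
    return k,[a for a in c if cv2.contourArea(a)>400]
def rect(w):
    c,(a,b),th=cv2.minAreaRect((w*1000).astype(np.float32))
    if a<b:a,b,th=b,a,th+90
    return np.round([*c,a,b,(th+90)%180-90],1)
E
python3 - <<'E'
from h import *
p=cv2.imread("pics/top0.png");g=cv2.cvtColor(p,cv2.COLOR_BGR2GRAY)
print("grey plate,lid,ledge",g[240,205],g[230,170],g[290,240])
k,cs=lids(p,(150,342,172,250))
for c in cs: print("lid",rect(ray("top",c[:,0],0.044)))
for nm,px,z in[("ledge/plate join",[[145,255],[342,257]],.03),("ledge outer",[[142,326],[343,328]],.03)]:
    print(nm,ray("top",px,z).round(4).tolist())
q=cv2.resize(p[165:335,125:355],None,fx=3.4,fy=3.4,interpolation=cv2.INTER_CUBIC);cv2.imwrite("pics/c1.png",cv2.convertScaleAbs(q,alpha=1.5))
E
```

```text
grey plate,lid,ledge 66 118 131
lid [499.3 -91.5  72.9  25.9 -87. ]
lid [500.6  42.6  71.6  26.9 -86.5]
lid [507.  186.8  73.7  26.1  84. ]
lid [535.9 -89.7  73.2  40.2 -86.8]
lid [537.5  46.2  73.4  40.3 -85. ]
lid [543.6 182.7  73.9  40.8  84.2]
lid [572.6 -87.7  73.1  25.4 -87.3]
ledge/plate join [[0.4571, 0.244], [0.4471, -0.1542]]
ledge outer [[0.3168, 0.2454], [0.3102, -0.1509]]
```

View pics/c1.png

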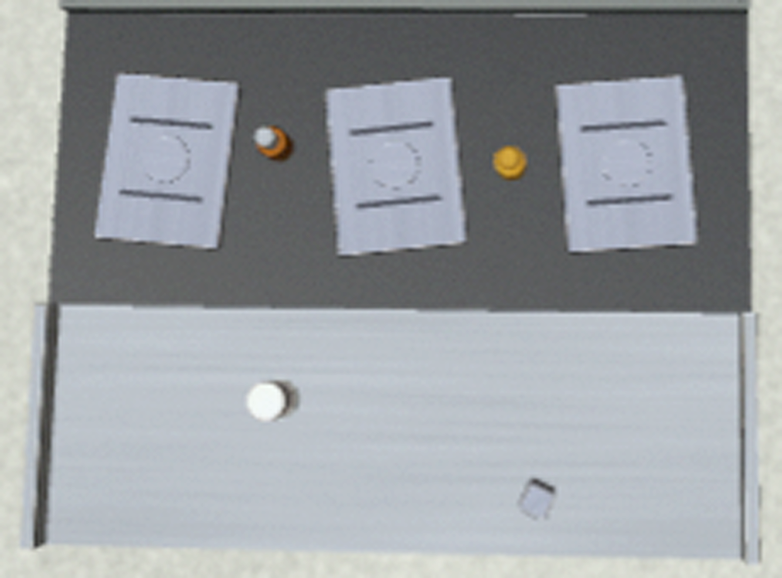

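The crop shows the three lids clearly, each cut into three by two dark slots. Crop pixels for the other things are vial base about (275,148), weight (510,160), jar (268,400) and block (537,498). I'll close the slots, refit the lids and fit the ledge lines.

```bash
cat >> h.py <<'E'
def lids2(p,roi=(150,342,172,250),th=92):
    x0,x1,y0,y1=roi;g=cv2.cvtColor(p,cv2.COLOR_BGR2GRAY)
    k=np.zeros_like(g);k[y0:y1,x0:x1]=(g[y0:y1,x0:x1]>th)*255
    k=cv2.morphologyEx(k,cv2.MORPH_CLOSE,np.ones((5,5)));k=cv2.morphologyEx(k,cv2.MORPH_OPEN,np.ones((11,11)))
    c,_=cv2.findContours(k,0,1);return [rect(ray("top",a[:,0],.044)) for a in c if cv2.contourArea(a)>900]
E
python3 - <<'E'
from h import *
p=cv2.imread("pics/top0.png");g=cv2.cvtColor(p,cv2.COLOR_BGR2GRAY).astype(float)
for r in lids2(p): print("lid",r)
g=cv2.GaussianBlur(g,(3,3),0)
def line(r0,r1,cols,sgn,z):
    pts=[]
    for c in cols:
        d=sgn*np.diff(g[r0:r1,c]);i=d.argmax()
        if 0<i<len(d)-1: i=i+.5*(d[i-1]-d[i+1])/(d[i-1]-2*d[i]+d[i+1])
        pts.append([c,r0+i+.5])
    w=ray("top",pts,z);a,b=np.polyfit(w[:,1],w[:,0],1);r=w[:,0]-(a*w[:,1]+b)
    o=abs(r)<3e-3;a,b=np.polyfit(w[o,1],w[o,0],1);print("x=%.4f%+.4f*y n%d ang %.2f"%(b,a,o.sum(),np.degrees(np.arctan(a))))
line(248,264,range(150,338,4),1,.03)
line(163,175,range(150,338,4),-1,.042)
line(320,334,range(150,338,4),1,.03);line(320,334,range(150,338,4),-1,.03)
C=lambda x,y:(125+x/3.4,165+y/3.4)
for n,x,z in[("vial top",C(264,136),.075),("weight top",C(509,156),.066),("jar top",C(266,401),.07),("block top",C(536,501),.065),("cheek in L",C(55,400),.03),("cheek in R",C(742,400),.05)]: print(n,ray("top",x,z).round(4))
E
```

```text
lid [537.1  46.2  99.1  75.6   5.1]
lid [535.7 -89.7  99.2  75.4   2.9]
lid [543.4 182.8  99.4  74.3  -6.4]
x=0.4519+0.0274*y n47 ang 1.57
x=0.6327+0.0267*y n47 ang 1.53
x=0.3123+0.0273*y n46 ang 1.56
x=0.3116-0.0175*y n18 ang -1.00
vial top [[0.5502 0.1163]]
weight top [[ 0.5372 -0.023 ]]
jar top [[0.4013 0.1143]]
block top [[ 0.3451 -0.0351]]
cheek in L [[0.4017 0.2499]]
cheek in R [[ 0.3977 -0.152 ]]
```

send_rows --increments '[{"az": 0.134, "grip": 1}, {"az": 0.134, "grip": 1}, {"dx": 3.2, "dy": -3.75, "grip": 1}, {"dx": 3.2, "dy": -3.75, "grip": 1}, {"dx": 3.2, "dy": -3.75, "grip": 1}, {"dx": 3.2, "dy": -3.75, "grip": 1}, {"dx": 3.2, "dy": -3.75, "grip": 1}, {"dx": 3.2, "dy": -3.75, "grip": 1}]'

```text
validation failed for argument at $.in...
```

send_rows --increments '[{"dx": 0, "dy": 0, "dz": 0, "ax": 0, "ay": 0, "az": 0.134, "grip": 1}, {"dx": 0, "dy": 0, "dz": 0, "ax": 0, "ay": 0, "az": 0.134, "grip": 1}, {"dx": 3.2, "dy": -3.75, "dz": 0, "ax": 0, "ay": 0, "az": 0, "grip": 1}, {"dx": 3.2, "dy": -3.75, "dz": 0, "ax": 0, "ay": 0, "az": 0, "grip": 1}, {"dx": 3.2, "dy": -3.75, "dz": 0, "ax": 0, "ay": 0, "az": 0, "grip": 1}, {"dx": 3.2, "dy": -3.75, "dz": 0, "ax": 0, "ay": 0, "az": 0, "grip": 1}, {"dx": 3.2, "dy": -3.75, "dz": 0, "ax": 0, "ay": 0, "az": 0, "grip": 1}, {"dx": 3.2, "dy": -3.75, "dz": 0, "ax": 0, "ay": 0, "az": 0, "grip": 1}]' --squeeze 10

```text
time_s: 0.9
eef_pos: [0.3516, -0.3518, 0.2225]
orientation: [[1.0, -0.001, -0.0], [-0.001, -1.0, 0.0], [-0.0, -0.0, -1.0]]
force: [-0.1, -0.4, -0.4]
width: 0.0275
grasp_force: 0.0
```

send_rows --increments '[{"dx": 3.2, "dy": -3.75, "dz": 0, "ax": 0, "ay": 0, "az": 0, "grip": 1}, {"dx": 3.2, "dy": -3.75, "dz": 0, "ax": 0, "ay": 0, "az": 0, "grip": 1}, {"dx": 3.2, "dy": -3.75, "dz": 0, "ax": 0, "ay": 0, "az": 0, "grip": 1}, {"dx": 3.2, "dy": -3.75, "dz": 0, "ax": 0, "ay": 0, "az": 0, "grip": 1}, {"dx": 3.2, "dy": -3.75, "dz": 0, "ax": 0, "ay": 0, "az": 0, "grip": 1}, {"dx": 3.2, "dy": -3.75, "dz": 0, "ax": 0, "ay": 0, "az": 0, "grip": 1}, {"dx": 3.2, "dy": -3.75, "dz": 0, "ax": 0, "ay": 0, "az": 0, "grip": 1}, {"dx": 0, "dy": 0, "dz": 5, "ax": 0, "ay": 0, "az": 0, "grip": 1}]'

```text
time_s: 1.7
eef_pos: [0.5842, -0.088, 0.1779]
orientation: [[1.0, 0.005, 0.016], [0.005, -1.0, -0.002], [0.016, 0.002, -1.0]]
force: [1.1, -0.8, -0.6]
width: 0.0008
grasp_force: 0.0
```

send_rows --increments '[{"dx": 0, "dy": 0, "dz": 5, "ax": 0, "ay": 0, "az": 0, "grip": 1}, {"dx": 0, "dy": 0, "dz": 5, "ax": 0, "ay": 0, "az": 0, "grip": 1}, {"dx": 0, "dy": 0, "dz": 2, "ax": 0, "ay": 0, "az": 0, "grip": 1}, {"dx": 0, "dy": 0, "dz": 0, "ax": 0, "ay": 0, "az": 0, "grip": 1}]'

```text
time_s: 2.1
eef_pos: [0.5714, -0.0901, 0.0489]
orientation: [[1.0, -0.0, -0.008], [-0.0, -1.0, 0.002], [-0.008, -0.002, -1.0]]
force: [-0.6, -0.7, 0.7]
width: 0.0001
grasp_force: 0.0
```

send_rows --increments '[{"dx": 0, "dy": 0, "dz": 0, "ax": 0, "ay": 0, "az": 0, "grip": 1}, {"dx": 0, "dy": 0, "dz": 0.4, "ax": 0, "ay": 0, "az": 0, "grip": 1}, {"dx": 0, "dy": 0, "dz": 0.3, "ax": 0, "ay": 0, "az": 0, "grip": 1}, {"dx": 0, "dy": 0, "dz": 0.1, "ax": 0, "ay": 0, "az": 0, "grip": 1}, {"dx": 0, "dy": 0, "dz": 0, "ax": 0, "ay": 0, "az": 0, "grip": 1}]'

```text
time_s: 2.6
eef_pos: [0.5751, -0.0913, 0.0452]
orientation: [[1.0, -0.0, 0.001], [-0.0, -1.0, -0.0], [0.001, 0.0, -1.0]]
force: [-0.4, -0.6, -0.5]
width: 0.0003
grasp_force: 0.0
```

send_rows --increments '[{"dx": 0, "dy": 0, "dz": 0.05, "ax": 0, "ay": 0, "az": 0, "grip": 1}, {"dx": 0, "dy": 0, "dz": 0, "ax": 0, "ay": 0, "az": 0, "grip": 1}]'

```text
time_s: 2.8
eef_pos: [0.575, -0.0912, 0.0444]
orientation: [[1.0, -0.0, 0.0], [-0.0, -1.0, -0.0], [0.0, 0.0, -1.0]]
force: [-0.4, 0.7, 1.2]
width: 0.0003
grasp_force: 0.7
```

send_rows --increments '[{"dx": 0, "dy": 0, "dz": 0.05, "ax": 0, "ay": 0, "az": 0, "grip": 1}, {"dx": 0, "dy": 0, "dz": 0, "ax": 0, "ay": 0, "az": 0, "grip": 1}]'

```text
time_s: 3.0
eef_pos: [0.575, -0.0912, 0.0444]
orientation: [[1.0, -0.0, 0.0], [-0.0, -1.0, -0.0], [0.0, 0.0, -1.0]]
force: [-0.8, 0.5, 5.2]
width: 0.0006
grasp_force: 3.1
```

send_rows --increments '[{"dx": 0, "dy": 0, "dz": 0.05, "ax": 0, "ay": 0, "az": 0, "grip": 1}, {"dx": 0, "dy": 0, "dz": 0, "ax": 0, "ay": 0, "az": 0, "grip": 1}]'

```text
time_s: 3.2
eef_pos: [0.575, -0.0912, 0.0443]
orientation: [[1.0, -0.0, 0.001], [-0.0, -1.0, -0.0], [0.001, 0.0, -1.0]]
force: [-2.9, 0.1, 10.8]
width: 0.0003
grasp_force: 5.2
```

send_rows --increments '[{"dx": 0, "dy": 0, "dz": -1.5, "ax": 0, "ay": 0, "az": 0, "grip": 1}, {"dx": -4, "dy": 0, "dz": 0, "ax": 0, "ay": 0, "az": 0, "grip": 1}, {"dx": -4, "dy": 0, "dz": 0, "ax": 0, "ay": 0, "az": 0, "grip": 1}, {"dx": 0, "dy": 0, "dz": 0, "ax": 0, "ay": 0, "az": 0, "grip": 1}, {"dx": 0, "dy": 0, "dz": 0.9, "ax": 0, "ay": 0, "az": 0, "grip": 1}, {"dx": 0, "dy": 0, "dz": 0.4, "ax": 0, "ay": 0, "az": 0, "grip": 1}, {"dx": 0, "dy": 0, "dz": 0.1, "ax": 0, "ay": 0, "az": 0, "grip": 1}, {"dx": 0, "dy": 0, "dz": 0.1, "ax": 0, "ay": 0, "az": 0, "grip": 1}]'

```text
time_s: 4.0
eef_pos: [0.4963, -0.0915, 0.0441]
orientation: [[1.0, 0.0, 0.001], [0.0, -1.0, -0.0], [0.001, 0.0, -1.0]]
force: [-6.8, 1.6, 30.4]
width: 0.0003
grasp_force: 15.4
```

send_rows --increments '[{"dx": 0, "dy": 0, "dz": 0, "ax": 0, "ay": 0, "az": 0, "grip": 1}, {"dx": 0, "dy": 0, "dz": 0, "ax": 0, "ay": 0, "az": 0, "grip": 1}]'

```text
time_s: 4.2
eef_pos: [0.4963, -0.0915, 0.0442]
orientation: [[1.0, 0.0, 0.001], [0.0, -1.0, -0.001], [0.001, 0.001, -1.0]]
force: [-5.7, 0.8, 19.4]
width: 0.0004
grasp_force: 9.6
```

send_rows --increments '[{"dx": 0, "dy": 0, "dz": -5, "ax": 0, "ay": 0, "az": 0, "grip": 1}, {"dx": 2, "dy": -3.5, "dz": 0, "ax": 0, "ay": 0, "az": 0, "grip": 1}, {"dx": 2, "dy": -3.5, "dz": 0, "ax": 0, "ay": 0, "az": 0, "grip": 1}, {"dx": 2, "dy": -3.5, "dz": 0, "ax": 0, "ay": 0, "az": 0, "grip": 1}, {"dx": 2, "dy": -3.5, "dz": 0, "ax": 0, "ay": 0, "az": 0, "grip": 1}, {"dx": 0, "dy": 0, "dz": 0, "ax": 0, "ay": 0, "az": 0, "grip": 1}, {"dx": 0, "dy": 0, "dz": 4, "ax": 0, "ay": 0, "az": 0, "grip": 1}, {"dx": 0, "dy": 0, "dz": 0.5, "ax": 0, "ay": 0, "az": 0, "grip": 1}]'

```text
time_s: 5.0
eef_pos: [0.5726, 0.049, 0.0447]
orientation: [[1.0, 0.001, -0.006], [0.001, -1.0, 0.0], [-0.006, -0.0, -1.0]]
force: [-0.5, 0.2, -0.2]
width: 0.0006
grasp_force: 0.0
```

send_rows --increments '[{"dx": 0, "dy": 0, "dz": 0.1, "ax": 0, "ay": 0, "az": 0, "grip": 1}, {"dx": 0, "dy": 0, "dz": 0.1, "ax": 0, "ay": 0, "az": 0, "grip": 1}, {"dx": 0, "dy": 0, "dz": 0.1, "ax": 0, "ay": 0, "az": 0, "grip": 1}, {"dx": 0, "dy": 0, "dz": 0.1, "ax": 0, "ay": 0, "az": 0, "grip": 1}, {"dx": 0, "dy": 0, "dz": 0, "ax": 0, "ay": 0, "az": 0, "grip": 1}]'

```text
time_s: 5.5
eef_pos: [0.5753, 0.0486, 0.0448]
orientation: [[1.0, -0.001, 0.001], [-0.001, -1.0, 0.0], [0.001, -0.0, -1.0]]
force: [0.4, -0.3, 0.7]
width: 0.0007
grasp_force: 0.0
```

Not quite in contact yet, so I'll press another 1.5 mm.

send_rows --increments '[{"dx": 0, "dy": 0, "dz": 0.05, "ax": 0, "ay": 0, "az": 0, "grip": 1}, {"dx": 0, "dy": 0, "dz": 0.05, "ax": 0, "ay": 0, "az": 0, "grip": 1}, {"dx": 0, "dy": 0, "dz": 0.05, "ax": 0, "ay": 0, "az": 0, "grip": 1}, {"dx": 0, "dy": 0, "dz": 0, "ax": 0, "ay": 0, "az": 0, "grip": 1}]'

```text
time_s: 5.9
eef_pos: [0.5753, 0.0488, 0.0443]
orientation: [[1.0, -0.0, 0.001], [-0.0, -1.0, -0.0], [0.001, 0.0, -1.0]]
force: [-3.4, -0.9, 13.1]
width: 0.0002
grasp_force: 6.4
```

send_rows --increments '[{"dx": 0, "dy": 0, "dz": -1.5, "ax": 0, "ay": 0, "az": 0, "grip": 1}, {"dx": -4, "dy": 0.3, "dz": 0, "ax": 0, "ay": 0, "az": 0, "grip": 1}, {"dx": -4, "dy": 0.3, "dz": 0, "ax": 0, "ay": 0, "az": 0, "grip": 1}, {"dx": 0, "dy": 0, "dz": 0, "ax": 0, "ay": 0, "az": 0, "grip": 1}, {"dx": 0, "dy": 0, "dz": 0.9, "ax": 0, "ay": 0, "az": 0, "grip": 1}, {"dx": 0, "dy": 0, "dz": 0.3, "ax": 0, "ay": 0, "az": 0, "grip": 1}, {"dx": 0, "dy": 0, "dz": 0.1, "ax": 0, "ay": 0, "az": 0, "grip": 1}, {"dx": 0, "dy": 0, "dz": 0, "ax": 0, "ay": 0, "az": 0, "grip": 1}]'

```text
time_s: 6.7
eef_pos: [0.4962, 0.0428, 0.0445]
orientation: [[1.0, -0.0, 0.001], [-0.0, -1.0, 0.0], [0.001, -0.0, -1.0]]
force: [-0.3, 0.8, -0.5]
width: 0.0004
grasp_force: 0.0
```

send_rows --increments '[{"dx": 0, "dy": 0, "dz": 0.05, "ax": 0, "ay": 0, "az": 0, "grip": 1}, {"dx": 0, "dy": 0, "dz": 0, "ax": 0, "ay": 0, "az": 0, "grip": 1}]'

```text
time_s: 6.9
eef_pos: [0.4961, 0.0429, 0.0444]
orientation: [[1.0, -0.0, 0.001], [-0.0, -1.0, 0.0], [0.001, -0.0, -1.0]]
force: [1.4, 0.5, 2.4]
width: 0.0004
grasp_force: 1.2
```

send_rows --increments '[{"dx": 0, "dy": 0, "dz": 0.05, "ax": 0, "ay": 0, "az": 0, "grip": 1}, {"dx": 0, "dy": 0, "dz": 0.05, "ax": 0, "ay": 0, "az": 0, "grip": 1}, {"dx": 0, "dy": 0, "dz": 0, "ax": 0, "ay": 0, "az": 0, "grip": 1}]'

```text
time_s: 7.2
eef_pos: [0.4961, 0.0428, 0.0443]
orientation: [[1.0, -0.0, 0.002], [-0.0, -1.0, 0.0], [0.002, -0.0, -1.0]]
force: [-1.9, 0.2, 13.9]
width: 0.0005
grasp_force: 6.6
```

send_rows --increments '[{"dx": 0, "dy": 0, "dz": -5, "ax": 0, "ay": 0, "az": 0, "grip": 1}, {"dx": 0.2, "dy": -4.8, "dz": 0, "ax": 0, "ay": 0, "az": 0, "grip": 1}, {"dx": 0.2, "dy": -4.8, "dz": 0, "ax": 0, "ay": 0, "az": 0, "grip": 1}, {"dx": 0.2, "dy": -4.8, "dz": 0, "ax": 0, "ay": 0, "az": 0, "grip": 1}, {"dx": 0, "dy": 0, "dz": 0, "ax": 0, "ay": 0, "az": 0, "grip": 1}, {"dx": 0, "dy": 0, "dz": 4, "ax": 0, "ay": 0, "az": 0, "grip": 1}, {"dx": 0, "dy": 0, "dz": 0.7, "ax": 0, "ay": 0, "az": 0, "grip": 1}, {"dx": 0, "dy": 0, "dz": 0, "ax": 0, "ay": 0, "az": 0, "grip": 1}]'

```text
time_s: 8.0
eef_pos: [0.4993, 0.1861, 0.0451]
orientation: [[1.0, -0.001, -0.004], [-0.001, -1.0, -0.001], [-0.004, 0.001, -1.0]]
force: [-1.1, -0.3, 0.2]
width: 0.0005
grasp_force: 0.0
```

send_rows --increments '[{"dx": 0, "dy": 0, "dz": 0.1, "ax": 0, "ay": 0, "az": 0, "grip": 1}, {"dx": 0, "dy": 0, "dz": 0.1, "ax": 0, "ay": 0, "az": 0, "grip": 1}, {"dx": 0, "dy": 0, "dz": 0.1, "ax": 0, "ay": 0, "az": 0, "grip": 1}, {"dx": 0, "dy": 0, "dz": 0, "ax": 0, "ay": 0, "az": 0, "grip": 1}]'

```text
time_s: 8.4
eef_pos: [0.5016, 0.1867, 0.044]
orientation: [[1.0, -0.001, 0.001], [-0.001, -1.0, 0.0], [0.001, -0.0, -1.0]]
force: [0.1, -0.0, 3.2]
width: 0.0006
grasp_force: 1.5
```

send_rows --increments '[{"dx": 0, "dy": 0, "dz": 0.05, "ax": 0, "ay": 0, "az": 0, "grip": 1}, {"dx": 0, "dy": 0, "dz": 0.05, "ax": 0, "ay": 0, "az": 0, "grip": 1}, {"dx": 0, "dy": 0, "dz": 0.05, "ax": 0, "ay": 0, "az": 0, "grip": 1}, {"dx": 0, "dy": 0, "dz": 0, "ax": 0, "ay": 0, "az": 0, "grip": 1}]'

```text
time_s: 8.8
eef_pos: [0.5012, 0.1874, 0.0428]
orientation: [[1.0, -0.0, 0.001], [-0.0, -1.0, 0.001], [0.001, -0.001, -1.0]]
force: [-3.7, 1.5, 10.7]
width: 0.0005
grasp_force: 5.6
```

send_rows --increments '[{"dx": 0, "dy": 0, "dz": -1, "ax": 0, "ay": 0, "az": 0, "grip": 1}, {"dx": 0.5, "dy": -2.8, "dz": 0, "ax": 0, "ay": 0, "az": 0, "grip": 1}, {"dx": 0, "dy": 0, "dz": 0, "ax": 0, "ay": 0, "az": 0, "grip": 1}, {"dx": 0, "dy": 0, "dz": 0.7, "ax": 0, "ay": 0, "az": 0, "grip": 1}, {"dx": 0, "dy": 0, "dz": 0.2, "ax": 0, "ay": 0, "az": 0, "grip": 1}, {"dx": 0, "dy": 0, "dz": 0, "ax": 0, "ay": 0, "az": 0, "grip": 1}]'

```text
time_s: 9.4
eef_pos: [0.5053, 0.2142, 0.0421]
orientation: [[1.0, -0.001, -0.001], [-0.001, -1.0, -0.0], [-0.001, 0.0, -1.0]]
force: [-0.6, 0.2, 1.4]
width: 0.0005
grasp_force: 0.7
```

send_rows --increments '[{"dx": 0, "dy": 0, "dz": 0.1, "ax": 0, "ay": 0, "az": 0, "grip": 1}, {"dx": 0, "dy": 0, "dz": 0.1, "ax": 0, "ay": 0, "az": 0, "grip": 1}, {"dx": 0, "dy": 0, "dz": 0.1, "ax": 0, "ay": 0, "az": 0, "grip": 1}, {"dx": 0, "dy": 0, "dz": 0, "ax": 0, "ay": 0, "az": 0, "grip": 1}]'

```text
time_s: 9.8
eef_pos: [0.5053, 0.2146, 0.0406]
orientation: [[1.0, -0.0, -0.001], [-0.0, -1.0, -0.0], [-0.001, 0.0, -1.0]]
force: [-4.4, 0.7, 12.2]
width: 0.0002
grasp_force: 6.4
```

send_rows --increments '[{"dx": 0, "dy": 0, "dz": 0, "ax": 0, "ay": 0, "az": 0, "grip": 1}, {"dx": 0, "dy": 0, "dz": 0, "ax": 0, "ay": 0, "az": 0, "grip": 1}, {"dx": 0, "dy": 0, "dz": 0, "ax": 0, "ay": 0, "az": 0, "grip": 1}, {"dx": 0, "dy": 0, "dz": 0, "ax": 0, "ay": 0, "az": 0, "grip": 1}, {"dx": 0, "dy": 0, "dz": 0, "ax": 0, "ay": 0, "az": 0, "grip": 1}, {"dx": 0, "dy": 0, "dz": 0, "ax": 0, "ay": 0, "az": 0, "grip": 1}, {"dx": 0, "dy": 0, "dz": 0, "ax": 0, "ay": 0, "az": 0, "grip": 1}, {"dx": 0, "dy": 0, "dz": 0, "ax": 0, "ay": 0, "az": 0, "grip": 1}]'

```text
time_s: 10.6
eef_pos: [0.5053, 0.2145, 0.0406]
orientation: [[1.0, -0.0, -0.001], [-0.0, -1.0, -0.0], [-0.001, 0.0, -1.0]]
force: [-3.7, -0.2, 12.7]
width: 0.0007
grasp_force: 6.3
```

```bash
python3 - <<'E'
from h import *
p,_=env.camera("side");cv2.imwrite("pics/s1.png",cv2.resize(p[120:240,150:310],None,fx=5,fy=5,interpolation=cv2.INTER_CUBIC))
E
```

```text
(no output)
```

View pics/s1.png

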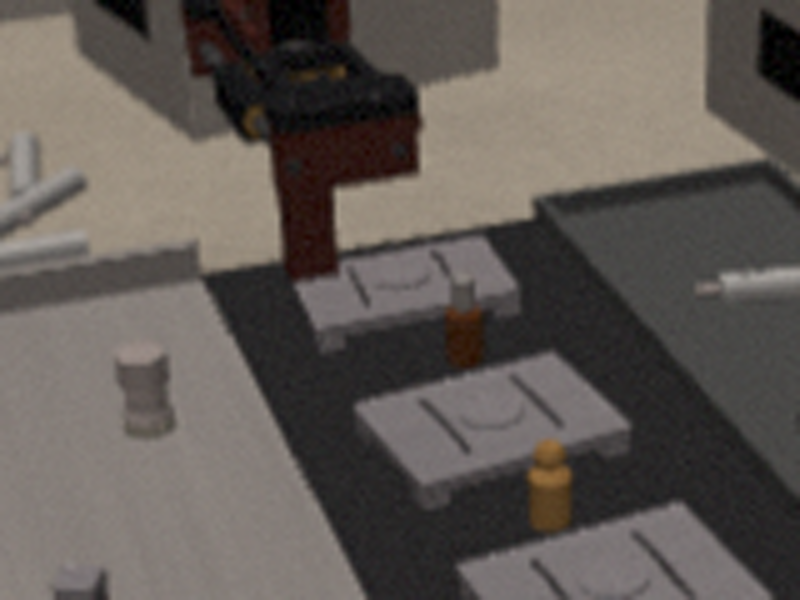

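The side view shows the lid farthest from the camera (left in the top view) tipped under the finger, with its near foot at about (330,340). The left lid is therefore the warped one. Next I release it, open the gripper and straddle its near part, clear of the vial.

send_rows --increments '[{"dx": 0, "dy": 0, "dz": -1, "ax": 0, "ay": 0, "az": 0, "grip": 1}, {"dx": 0, "dy": 0, "dz": -5, "ax": 0, "ay": 0, "az": 0, "grip": 1}, {"dx": 1.35, "dy": 2.9, "dz": 0, "ax": 0, "ay": 0, "az": 0, "grip": 0}, {"dx": 0, "dy": 0, "dz": 0, "ax": 0, "ay": 0, "az": 0.112, "grip": 0}, {"dx": 0, "dy": 0, "dz": 0, "ax": 0, "ay": 0, "az": 0, "grip": 0}, {"dx": 0, "dy": 0, "dz": 0, "ax": 0, "ay": 0, "az": 0, "grip": 0}, {"dx": 0, "dy": 0, "dz": 0, "ax": 0, "ay": 0, "az": 0, "grip": 0}, {"dx": 0, "dy": 0, "dz": 0, "ax": 0, "ay": 0, "az": 0, "grip": 0}]' --squeeze 5

```text
time_s: 11.45
eef_pos: [0.519, 0.1861, 0.0994]
orientation: [[0.994, -0.11, -0.001], [-0.11, -0.994, -0.0], [-0.001, 0.0, -1.0]]
force: [0.2, 1.1, -0.3]
width: 0.0448
grasp_force: 0.0
```

```bash
python3 - <<'E'
from h import *
print(env.observe()["eef_pos"],env.observe()["width"],env.observe()["force"])
p,_=env.camera("top");cv2.imwrite("pics/t2.png",cv2.convertScaleAbs(cv2.resize(p[165:335,125:355],None,fx=3.4,fy=3.4,interpolation=cv2.INTER_CUBIC),alpha=1.5))
E
```

```text
[0.5189802  0.18610917 0.09939675] 0.044810050736833994 [ 0.15450612  1.090704   -0.33677456]
```

View pics/t2.png

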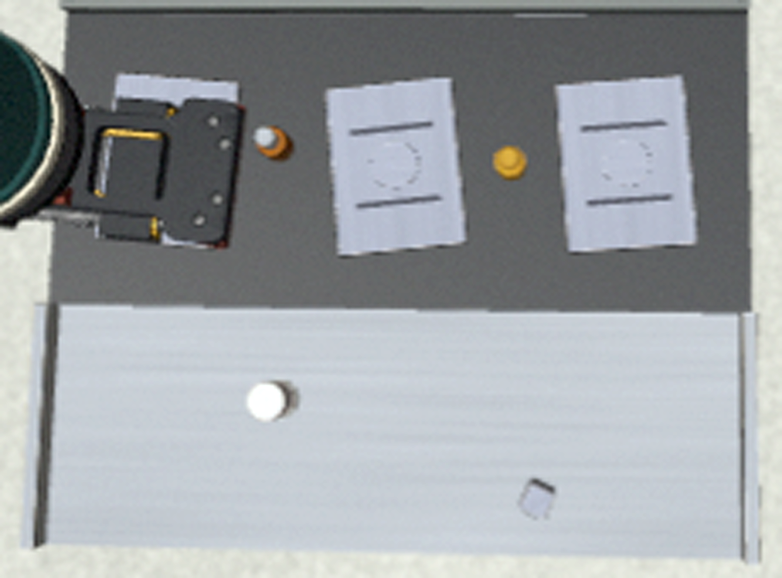

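The far edge of the lid, from (115,74) to (238,82), hasn't moved and everything else is undisturbed. I'll finish opening, descend and grip gently.

send_rows --increments '[{"dx": 0, "dy": 0, "dz": 0, "ax": 0, "ay": 0, "az": 0, "grip": 0}, {"dx": 0, "dy": 0, "dz": 0, "ax": 0, "ay": 0, "az": 0, "grip": 0}, {"dx": 0, "dy": 0, "dz": 0, "ax": 0, "ay": 0, "az": 0, "grip": 0}, {"dx": 0, "dy": 0, "dz": 0, "ax": 0, "ay": 0, "az": 0, "grip": 0}, {"dx": 0, "dy": 0, "dz": 0, "ax": 0, "ay": 0, "az": 0, "grip": 0}, {"dx": 0, "dy": 0, "dz": 4, "ax": 0, "ay": 0, "az": 0, "grip": 0}, {"dx": 0, "dy": 0, "dz": 0, "ax": 0, "ay": 0, "az": 0, "grip": 0}]'

```text
time_s: 12.2
eef_pos: [0.5163, 0.1851, 0.0566]
orientation: [[0.994, -0.112, -0.007], [-0.112, -0.994, -0.001], [-0.006, 0.002, -1.0]]
force: [-1.3, -0.7, -0.0]
width: 0.0875
grasp_force: 0.0
```

send_rows --increments '[{"dx": 0, "dy": 0, "dz": 1, "ax": 0, "ay": 0, "az": 0, "grip": 0}, {"dx": 0, "dy": 0, "dz": 1, "ax": 0, "ay": 0, "az": 0, "grip": 0}, {"dx": 0, "dy": 0, "dz": 0.3, "ax": 0, "ay": 0, "az": 0, "grip": 0}, {"dx": 0, "dy": 0, "dz": 0, "ax": 0, "ay": 0, "az": 0, "grip": 0}]'

```text
time_s: 12.6
eef_pos: [0.5193, 0.1858, 0.0366]
orientation: [[0.994, -0.112, -0.0], [-0.112, -0.994, 0.0], [-0.0, 0.0, -1.0]]
force: [-0.8, -0.7, 0.6]
width: 0.0883
grasp_force: 0.0
```

send_rows --increments '[{"dx": 0, "dy": 0, "dz": 0.05, "ax": 0, "ay": 0, "az": 0, "grip": 0.1}, {"dx": 0, "dy": 0, "dz": 0, "ax": 0, "ay": 0, "az": 0, "grip": 0.14}, {"dx": 0, "dy": 0, "dz": 0, "ax": 0, "ay": 0, "az": 0, "grip": 0.2}, {"dx": 0, "dy": 0, "dz": 0, "ax": 0, "ay": 0, "az": 0, "grip": 0.3}, {"dx": 0, "dy": 0, "dz": 0, "ax": 0, "ay": 0, "az": 0, "grip": 0.3}, {"dx": 0, "dy": 0, "dz": 0, "ax": 0, "ay": 0, "az": 0, "grip": 0.3}]' --squeeze 6

```text
time_s: 13.2
eef_pos: [0.5198, 0.186, 0.0366]
orientation: [[0.994, -0.112, 0.001], [-0.112, -0.994, 0.0], [0.001, -0.0, -1.0]]
force: [-1.5, 0.3, 5.1]
width: 0.075
grasp_force: 6.0
```

send_rows --increments '[{"dx": 0, "dy": 0, "dz": 0, "ax": 0, "ay": 0, "az": -0.028, "grip": 0.3}, {"dx": 0, "dy": 0, "dz": 0, "ax": 0, "ay": 0, "az": -0.028, "grip": 0.3}, {"dx": 0, "dy": 0, "dz": 0, "ax": 0, "ay": 0, "az": -0.028, "grip": 0.3}, {"dx": -0.4, "dy": 0.014, "dz": 0, "ax": 0, "ay": 0, "az": 0, "grip": 0.3}, {"dx": -0.8, "dy": 0.028, "dz": 0, "ax": 0, "ay": 0, "az": 0, "grip": 0.3}, {"dx": -1, "dy": 0.035, "dz": 0, "ax": 0, "ay": 0, "az": 0, "grip": 0.3}, {"dx": -1, "dy": 0.035, "dz": 0, "ax": 0, "ay": 0, "az": 0, "grip": 0.3}, {"dx": -0.8, "dy": 0.028, "dz": 0, "ax": 0, "ay": 0, "az": 0, "grip": 0.3}]'

```text
time_s: 14.0
eef_pos: [0.4792, 0.1858, 0.0366]
orientation: [[1.0, -0.028, 0.002], [-0.028, -1.0, 0.0], [0.002, -0.0, -1.0]]
force: [5.1, -0.3, 4.0]
width: 0.0755
grasp_force: 6.0
```

send_rows --increments '[{"dx": -1, "dy": 0.037, "dz": 0, "ax": 0, "ay": 0, "az": 0, "grip": 0.3}, {"dx": -1.2, "dy": 0.044, "dz": 0, "ax": 0, "ay": 0, "az": 0, "grip": 0.3}, {"dx": -1.2, "dy": 0.044, "dz": 0.01, "ax": 0, "ay": 0, "az": 0, "grip": 0.3}, {"dx": -1.2, "dy": 0.044, "dz": 0.02, "ax": 0, "ay": 0, "az": 0, "grip": 0.3}, {"dx": -1.2, "dy": 0.044, "dz": 0.02, "ax": 0, "ay": 0, "az": 0, "grip": 0.3}, {"dx": -1.2, "dy": 0.044, "dz": 0, "ax": 0, "ay": 0, "az": 0, "grip": 0.3}, {"dx": -1, "dy": 0.037, "dz": 0, "ax": 0, "ay": 0, "az": 0, "grip": 0.3}, {"dx": -0.5, "dy": 0.02, "dz": 0, "ax": 0, "ay": 0, "az": 0, "grip": 0.3}]'

```text
time_s: 14.8
eef_pos: [0.3934, 0.1849, 0.0359]
orientation: [[1.0, -0.028, 0.001], [-0.028, -1.0, 0.0], [0.001, -0.0, -1.0]]
force: [5.1, 0.1, 4.2]
width: 0.0752
grasp_force: 6.0
```

```bash
python3 - <<'E'
from h import *
p,_=env.camera("top");s=env.observe();print(s["eef_pos"],s["force"],s["width"])
cv2.imwrite("pics/t3.png",cv2.convertScaleAbs(cv2.resize(p[165:335,125:355],None,fx=3.4,fy=3.4,interpolation=cv2.INTER_CUBIC),alpha=1.5))
E
```

```text
[0.39249259 0.18485404 0.03585255] [3.23351092 1.14039512 6.48474401] 0.0751685085244798
```

View pics/t3.png

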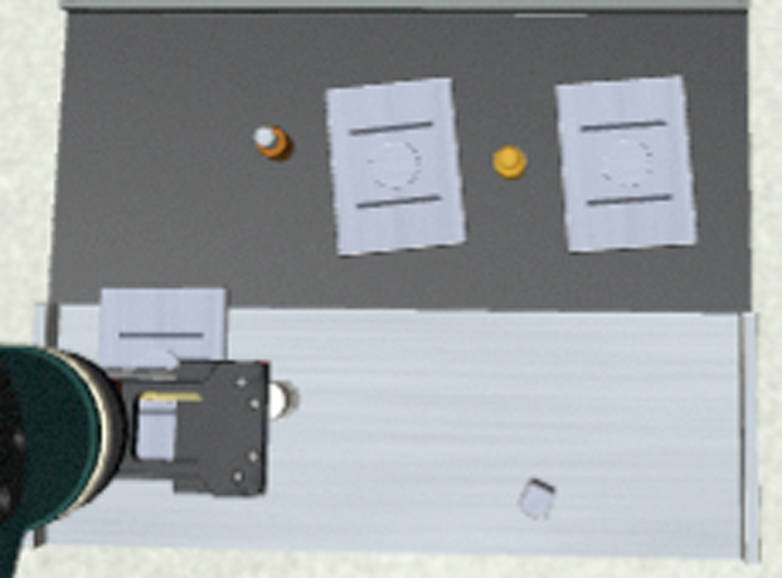

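The lid has moved with the gripper. Its far edge is at crop row 289, still about 10 mm on the plate, and the jar at (280,400) is untouched. I'll slide it the rest of the way.

send_rows --increments '[{"dx": -0.8, "dy": 0.024, "dz": 0, "ax": 0, "ay": 0, "az": 0, "grip": 0.3}, {"dx": -0.8, "dy": 0.024, "dz": 0, "ax": 0, "ay": 0, "az": 0, "grip": 0.3}, {"dx": -0.8, "dy": 0.024, "dz": 0, "ax": 0, "ay": 0, "az": 0, "grip": 0.3}, {"dx": -0.5, "dy": 0.016, "dz": 0, "ax": 0, "ay": 0, "az": 0, "grip": 0.3}, {"dx": 0, "dy": 0, "dz": 0, "ax": 0, "ay": 0, "az": 0, "grip": 0.3}, {"dx": 0, "dy": 0, "dz": 0, "ax": 0, "ay": 0, "az": 0, "grip": 0.3}]'

```text
time_s: 15.45
eef_pos: [0.3636, 0.1846, 0.0356]
orientation: [[1.0, -0.028, -0.002], [-0.028, -1.0, -0.0], [-0.002, 0.0, -1.0]]
force: [2.3, 1.6, 6.6]
width: 0.0751
grasp_force: 6.0
```

```bash
python3 - <<'E'
from h import *
p,_=env.camera("top");s=env.observe();print(s["eef_pos"],s["force"],s["width"])
cv2.imwrite("pics/t4.png",cv2.convertScaleAbs(cv2.resize(p[220:330,125:235],None,fx=5,fy=5,interpolation=cv2.INTER_CUBIC),alpha=1.3))
E
```

```text
[0.36355524 0.184629   0.03560467] [1.70756317 0.50855843 6.90811895] 0.07524480791849308
```

View pics/t4.png

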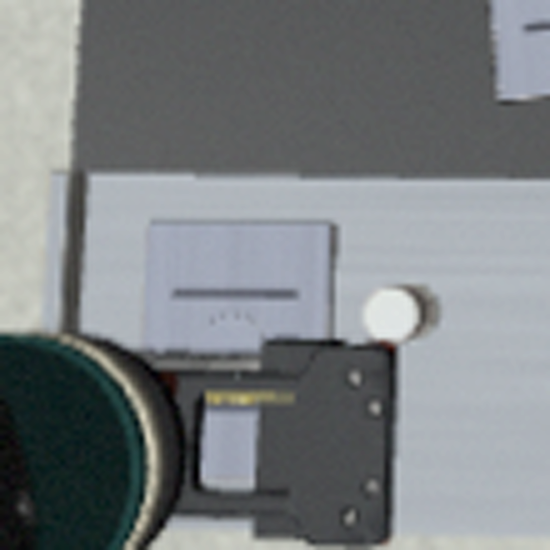

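The far edge of the lid runs from about (150,222) to (335,223), and the plate joint is at row 175, so the lid is clear of the plate. I'll measure that edge before letting go.

```bash
python3 - <<'E'
from h import *
p,_=env.camera("top");g=cv2.GaussianBlur(cv2.cvtColor(p,cv2.COLOR_BGR2GRAY).astype(float),(3,3),0)
def sub(d):
    i=int(d.argmax());return i+.5*(d[i-1]-d[i+1])/(d[i-1]-2*d[i]+d[i+1]+1e-9) if 0<i<len(d)-1 else i
for r0,r1,sg,z in((260,270,-1,.044),(250,260,1,.03)):
    pts=[[c,r0+sub(sg*np.diff(g[r0:r1,c]))+.5] for c in range(157,190)]
    w=ray("top",pts,z);a,b=np.polyfit(w[:,1],w[:,0],1);print("x at y=.1845 %.4f"%(a*.1845+b),"ang %.2f"%np.degrees(np.arctan(a)),"sd %.4f"%np.std(w[:,0]-a*w[:,1]-b))
for c0,c1,sg in((148,160,1),):
    pts=[[c0+sub(np.abs(np.diff(g[r,c0:c1])))+.5,r] for r in range(267,288)];print("left edge y",ray("top",pts,.044)[:,1].round(4)[::5])
E
```

```text
x at y=.1845 0.4400 ang 0.99 sd 0.0001
x at y=.1845 0.4570 ang 2.28 sd 0.0003
left edge y [0.2206 0.2204 0.2098 0.221  0.2294]
```

send_rows --increments '[{"dx": -0.1, "dy": 0, "dz": 0, "ax": 0, "ay": 0, "az": 0.005, "grip": 0.3}, {"dx": -0.1, "dy": 0, "dz": 0, "ax": 0, "ay": 0, "az": 0.005, "grip": 0.3}, {"dx": -0.1, "dy": 0, "dz": 0, "ax": 0, "ay": 0, "az": 0, "grip": 0.3}, {"dx": 0, "dy": 0, "dz": 0, "ax": 0, "ay": 0, "az": 0, "grip": 0.3}, {"dx": 0, "dy": 0, "dz": 0, "ax": 0, "ay": 0, "az": 0, "grip": 0.3}]'

```text
time_s: 16.05
eef_pos: [0.3619, 0.1848, 0.0356]
orientation: [[0.999, -0.038, -0.001], [-0.038, -0.999, -0.0], [-0.001, 0.0, -1.0]]
force: [3.2, 0.5, 3.9]
width: 0.0747
grasp_force: 6.0
```

send_rows --increments '[{"dx": 0, "dy": 0, "dz": 0, "ax": 0, "ay": 0, "az": 0, "grip": 0.12}, {"dx": 0, "dy": 0, "dz": 0, "ax": 0, "ay": 0, "az": 0, "grip": 0.08}, {"dx": 0, "dy": 0, "dz": 0, "ax": 0, "ay": 0, "az": 0, "grip": 0.05}, {"dx": 0, "dy": 0, "dz": 0, "ax": 0, "ay": 0, "az": 0, "grip": 0.05}, {"dx": 0, "dy": 0, "dz": 0, "ax": 0, "ay": 0, "az": 0, "grip": 0.05}]'

```text
time_s: 16.55
eef_pos: [0.3618, 0.1848, 0.0356]
orientation: [[0.999, -0.038, -0.001], [-0.038, -0.999, -0.0], [-0.001, 0.0, -1.0]]
force: [0.9, -0.1, 0.4]
width: 0.0835
grasp_force: 0.0
```

send_rows --increments '[{"dx": 0, "dy": 0, "dz": -1, "ax": 0, "ay": 0, "az": 0, "grip": 0.05}, {"dx": 0, "dy": 0, "dz": -2, "ax": 0, "ay": 0, "az": 0, "grip": 0.05}, {"dx": 0, "dy": 0, "dz": -4, "ax": 0, "ay": 0, "az": 0, "grip": 0.05}, {"dx": 0, "dy": 0, "dz": -4, "ax": 0, "ay": 0, "az": 0, "grip": 0.05}, {"dx": 3, "dy": -4, "dz": 0, "ax": 0, "ay": 0, "az": 0, "grip": 0.05}, {"dx": 3, "dy": -4, "dz": 0, "ax": 0, "ay": 0, "az": 0, "grip": 0.05}, {"dx": 2, "dy": -4.5, "dz": 0, "ax": 0, "ay": 0, "az": 0, "grip": 0.05}, {"dx": 0, "dy": -5, "dz": 0, "ax": 0, "ay": 0, "az": 0, "grip": 0.05}]'

```text
time_s: 17.35
eef_pos: [0.4521, 0.3585, 0.1472]
orientation: [[0.999, -0.04, 0.004], [-0.04, -0.999, 0.001], [0.003, -0.002, -1.0]]
force: [0.2, -0.1, 0.6]
width: 0.0835
grasp_force: 0.0
```

```bash
python3 - <<'E'
from h import *
p,_=env.camera("top");s=env.observe();print(s["eef_pos"])
cv2.imwrite("pics/t5.png",cv2.convertScaleAbs(cv2.resize(p[165:335,125:355],None,fx=3.4,fy=3.4,interpolation=cv2.INTER_CUBIC),alpha=1.4))
cv2.imwrite("pics/raw5.png",p)
E
```

```text
[0.45166687 0.3661256  0.14737353]
```

View pics/t5.png

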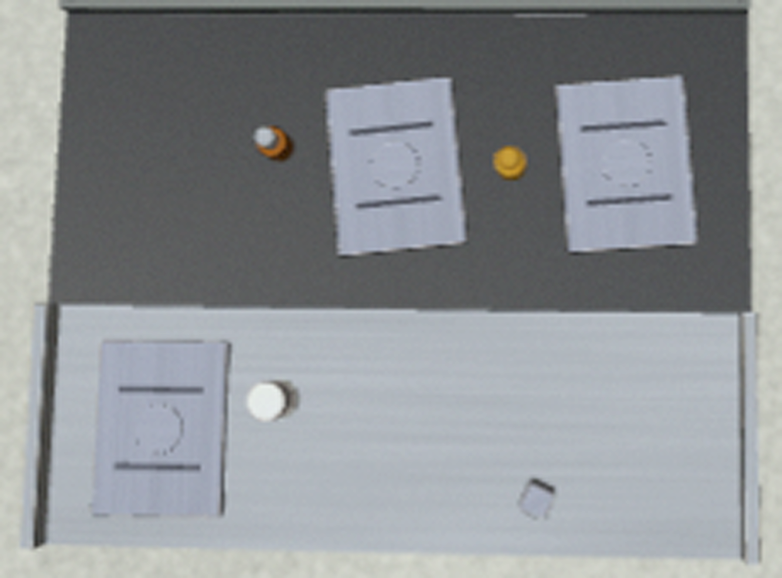

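The lid lies free on the ledge, with crop corners near (102,342), (230,343), (223,515) and (92,515). The sound lids and bystanders haven't moved. I'll measure its exact pose.

```bash
python3 - <<'E'
from h import *
p=cv2.imread("pics/raw5.png");g=cv2.GaussianBlur(cv2.cvtColor(p,cv2.COLOR_BGR2GRAY).astype(float),(3,3),0)
def sub(d):
    i=int(d.argmax());return i+.5*(d[i-1]-d[i+1])/(d[i-1]-2*d[i]+d[i+1]+1e-9) if 0<i<len(d)-1 else i
C=lambda x,y:(125+x/3.4,165+y/3.4)
def fit(name,cols,r0,r1,f,z=.044,off=0):
    pts=np.array([[c,r0+sub(f(g[r0:r1,c]))+off] for c in cols]);w=ray("top",pts,z)
    for _ in range(3):
        a,b=np.polyfit(w[:,1],w[:,0],1);e=abs(w[:,0]-a*w[:,1]-b);w=w[e<max(2*np.median(e),5e-4)]
    print(name,"x(.1845)=%.4f ang %.2f n%d"%(a*.1845+b,np.degrees(np.arctan(a)),len(w)))
fit("far edge",range(157,191),261,270,lambda v:-np.diff(v),off=.5)
fit("slot far",range(162,183),275,284,lambda v:-v)
fit("slot near",range(161,182),298,306,lambda v:-v)
fit("near edge drop",range(155,188),311,321,lambda v:np.abs(np.diff(v)),off=.5)
fit("join",range(150,338,3),250,262,lambda v:np.diff(v),.03,.5)
print(lids2(p))
E
```

```text
far edge x(.1845)=0.4382 ang 0.80 n31
slot far x(.1845)=0.4085 ang 1.24 n21
slot near x(.1845)=0.3645 ang 1.38 n21
near edge drop x(.1845)=0.3357 ang -1.35 n27
join x(.1845)=0.4570 ang 1.56 n55
[array([537.1,  46.2,  99.1,  75.7,   4.8]), array([535.7, -89.7,  99.2,  75.4,   2.9])]
```

```bash
python3 -c "
from station import env
print(env.job_done())"
```

```text
the job is handed in; nothing more can be done
None
```

I found the left lid to be the warped one (its near-left corner rocks), held it tipped for about 1 s, slid it onto the ledge and handed the job in; it lies within about 1 mm of mid-depth and 0.5° of square, clear of the plate, with the sound lids and the vial, weight, jar and block unmoved.

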